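# Find the herb chest's concealed catch and spring its hidden drawer

### The arm

A 6-joint arm with a two-finger parallel gripper is mounted at the origin on the work surface. World frame = base frame: x ahead of the robot, y to its left, z up, the work surface at z = 0. Lengths are in m, angles in rad, forces in N, time in s.
With the tool pointing down it reaches from about 0.35 to 0.775 m from the base axis. Payload 5.5 kg.
Tool frame: the origin (TCP) lies at the very end of the fingers, on their centre line; the grasp point (between the pads) lies 19 mm behind it; z points along the fingers, y is the direction in which the jaws open and shut (so a half turn about z gives the same grasp; the last joint's range is limited). The gripper opens to 85 mm and grips with 20 to 120 N. Pads are 22 mm wide; open, the fingers measure 114 mm over their backs; the gripper's body (76 mm by 85 mm) begins 54 mm behind the grasp point. The pads swing forward as they close: fully open they stand 13 mm farther back than shut.
Start: joints at [1.111, 0.313, 0.046, 1.304, 0, 1.431], TCP at [0.181, 0.546, 0.231] pointing down, gripper open.
Joint ranges: [-2.76, 2.76], [-0.86, 1.69], [-1.03, 1.26], [-2.2, 2.34], [-1.47, 1.5], [-3.14, 3.14]. Speed limits (rad/s): [2.57, 2.57, 3.14, 3.14, 3.14, 3.14].

### API

Orientations are given as a unit quaternion [w, x, y, z].
In Python, from workcell import get_state, vision, workorder, silhouettes, tip_of gives the robot as it stands.
- The arm moves only by the shell command python3 -m inch 'ROWS' [FORCE]. ROWS is JSON, a list of rows, each a list of 7 numbers: the shift along the tool's x, y, z in cm, then the turn, a rotation vector about the tool's x, y, z in degrees, then the finger opening in cm, from 0 to 8.54. In form: [[dx, dy, dz, rx, ry, rz, hand], ...]. A call has 1 to 5 rows; each row shifts and turns the commanded pose from where the row before left it, along the tool's axes as they then stand; what a row does not reach is not made up. A row lasts 1/10 s, in which the tool goes at most 50 mm and 8.59 degrees, less where a joint would pass 70% of its speed; a pose out of reach is approached as far as the arm can. A call with a gripper value outside its range is refused whole. The fingers move at their own pace and stop on an object; FORCE is the grip in N (left out, the last holds). Time passes only in rows, so rows that do not move let the fingers close. It gives the time, the measured TCP pose, the force and the opening at its end, in the units of the state.
- get_state(): the state, without advancing time (a new reading comes with each control period).
- vision.read_camera(name): name is "scene" or "top" or "wrist"; returns a dict with "pixels" (384x512x3 uint8, red, green, blue), "depth" (384x512 float32, m along the optical axis (not along the pixel's ray), 0 where there is no reading), "mtx" (3x3 intrinsics, pixels), "k1" (the pictures are not rectified: a ray, as slopes to the right and down, at radius r is drawn at 1 + k1 r^2 times it, then the intrinsics apply), "T" (4x4, takes a point from camera to world coordinates); the wrist camera has in their place "tool_from_camera" (4x4, takes a point from camera to tool coordinates, whose origin is the TCP and whose axes are the flange's). Camera axes: x right, y up, looking along -z (the intrinsics and any distortion apply to the point x, -y, -z); pixel columns grow to the right and rows downward; lengths in m; the calibration is good to about 2 mm. A picture is of the moment at which its call begins: read the wrist's pose just before it.
- workorder.hand_in(): hands the job in, once; it reports no verdict.
Trained networks look in a picture, given as the dict that the camera call returned (one of the last four; its "shot" number tells which), for a name from the list of things; names that differ only in an ending like _2 or _b are one class to them, and where a whole thing is asked for, a point or a joint stands for the part that bears it (a point fixed in the world has none). Each returns a list of dicts, best first, with "confidence" (0 to 1); they miss things now and then, are a little off and sometimes report something else, mostly with a low value. They report only what shows in the picture. A call takes as long as a camera call.
- silhouettes(picture, label): "mask" (384x512 bool, what is visible of it) and "location" ([column, row] in pixels, amid what is visible of it).
- tip_of(picture, label): "location" ([column, row] in pixels: a listed point, or the origin of a listed thing).
The state is a dict: "clock": time; "joint_pos": joint angles; "qvel": joint speeds; "tau": joint torques, N m; "tcp_pos": TCP position; "orientation": TCP orientation; "wrist_force": force on the tool from outside, world axes, zero at the start; "ft_torque": the same for the moment, N m; "finger_gap": finger opening in m.
Only numpy, scipy, OpenCV 4.12 (cv2) and the standard library are available. Lean on these libraries where they do the work, as an engineer would, in place of code of your own. Each camera call takes 0.05 s, during which the arm holds its last target.

### The job

One of the four brass discs let into the top of the dark red herb chest is a concealed catch; they all look alike, so feel them gently with closed fingertips until you find the one that gives, and press it in so that the hidden, handle-less drawer under the top springs fully open. Then let go of the catch and move clear, leaving the drawer out. Only touch and press: do not pick up, push or knock over any of the things standing about on the chest and the counter.

Things in the scene. Friction and masses are not known exactly. Their poses are not given: they have to be found in the camera images.
- chest: dark red lacquered herb chest fixed to the counter, front towards the robot. Origin: centre of its underside, on the counter; x from front to back, y along its width, z up. Body 340 mm wide, 220 deep; flat top panel 350 x 230 mm at z = 160 mm. The three low fronts with brass pulls are fixed
- discs (a point): middle of the row of four equal brass discs, at their faces' height: 2 mm below the chest's top panel (chest x -20, y 0, z 158 mm; axes as the chest's). Discs are 55 mm wide in 59 mm openings, centred 37.5 and 112.5 mm to either side of this point along y. Three are rigid, one is the catch; which one changes from run to run and cannot be seen
- catch (a joint): how far the catch disc is pressed down, m: 0 at rest, 0.008 fully in. A spring returns it (about 2 N to start, 4 N at 4 mm, 5.5 N fully in). Fingertips must fit inside the 59 mm opening to push it in
- drawer (a joint): how far the hidden drawer stands out of the chest towards the robot, m: 0 shut and latched, 0.06 fully out. Once the catch is pressed in by more than about 4 mm a spring drives it out within a second; it stays out when the catch is let go
- drawer_front (a point): centre of the hidden drawer's front, a plain strip 312 x 50 mm without handle just under the chest's top panel; moves with the drawer
- weight: bystander: small brass balance weight with a knob, 28 mm wide, 34 mm high, standing on the chest's top behind the discs; origin at its underside's centre
- pot: bystander: small round lidded ceramic pot, 42 mm wide, 46 mm high, standing on the chest's top behind the discs; origin at its underside's centre
- mortar: bystander: open marble mortar bowl, 100 mm wide, 75 mm high, on the counter to one side of the chest; origin at its underside's centre
- jar: bystander: white ceramic jar with wooden lid, 80 mm wide, 130 mm high, on the counter to one side of the chest; origin at its underside's centre
- pan: bystander: shallow brass scale pan, 120 mm wide, 20 mm high, on the counter to one side of the chest; origin at its underside's centre
- tin: bystander: round tin, 70 mm wide, 80 mm high, on the counter to one side of the chest; origin at its underside's centre
- scoop: bystander: wooden scoop 170 mm long, lying flat on the counter left of the robot; origin at its underside, midway

How it is judged:
On the way, in this order (a step that is already met when the one before it is completed fails the run):
1. the catch disc is pressed in by more than 3 mm (value of joint catch above 0.003 m).
2. the hidden drawer has sprung open (value of joint drawer above 0.05 m), for 0.1 s.
At the end, for the whole second after the job is handed in: the hidden drawer stands out by more than 50 mm and is at rest, the catch disc is back up (within 1.5 mm), and no bystander is more than 15 mm from where it started (value of joint drawer above 0.05 m and value of joint catch below 0.0015 m and velocity of joint drawer below 0.02 m/s and distance of each of weight, pot, mortar, jar, pan, tin, scoop from where it was at the start of the episode below 0.015 m); the robot touches nothing.
It fails at once if a bystander is moved by more than 15 mm, lifted or knocked over (distance of any of weight, pot, mortar, jar, pan, tin, scoop from where it was at the start of the episode above 0.015 m or angle between any of weight, pot, mortar, jar, pan, tin, scoop's own z axis and vertical above 0.35 rad).
It fails at once if the fingers press on anything with more than 60 N (not gentle) (contact force between the fingers and anything else above 60 N).
It also fails if it takes over 48 s, if anything falls off the work surface, if the arm or the gripper's body presses on something with over 40 N, if the wrist force passes 120 N, or if a joint passes its speed limit or range.

## Working session

There is one attempt and no reset: what is moved stays moved. The work goes in short steps, Python scripts to look and compute and a shell command to move; the robot and the scene stay as the last step left them, time stands still between calls to the robot, and variables do not carry over. Pictures are saved under pics/ and viewed, and the job is handed in when it is done.

```bash
ls; mkdir -p pics; python3 - <<'E'
from workcell import get_state, vision
import cv2
s=get_state()
for k in ("clock","tcp_pos","orientation","wrist_force","finger_gap"): print(k,s[k])
for n in ("scene","top"):
    p=vision.read_camera(n); cv2.imwrite(f"pics/{n}0.png",p["pixels"][:,:,::-1]); print(n,p["k1"],p["mtx"],p["T"])
E
```

```text
pics
clock 0.0
tcp_pos [0.18054762 0.54535307 0.23035565]
orientation [-2.81324497e-04  1.59244176e-01  9.87238747e-01 -9.32742349e-04]
wrist_force [ 0.27892186 -0.18318535 -0.13347001]
finger_gap 0.08560505880131683
scene 0.045044472925634856 [[440.6936636    0.         255.80892808]
 [  0.         440.6936636  194.27665596]
 [  0.           0.           1.        ]] [[ 0.7305898  -0.49307914  0.47234681  1.02573244]
 [ 0.68281544  0.52886524 -0.50404824 -0.60994143]
 [-0.00127214  0.6907782   0.7230656   0.94271255]
 [ 0.          0.          0.          1.        ]]
top -0.15666727676648715 [[458.93897601   0.         257.77971115]
 [  0.         458.93897601 189.76251619]
 [  0.           0.           1.        ]] [[-0.02127143  0.99894919 -0.04059605  0.41791021]
 [-0.99975433 -0.02150649 -0.00536216 -0.02911393]
 [-0.0062296   0.04047202  0.99916125  1.46672893]
 [ 0.          0.          0.          1.        ]]
```

View pics/scene0.png

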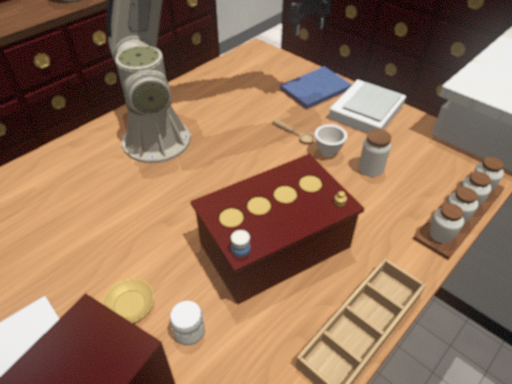

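View pics/top0.png

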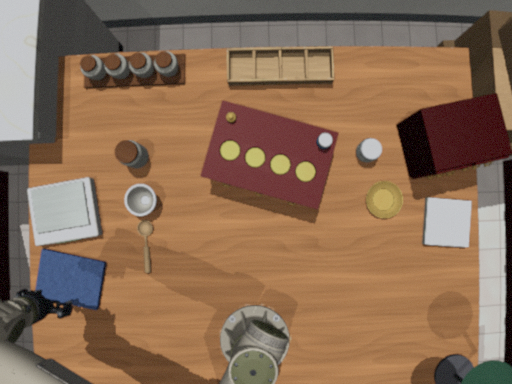

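Top view: the four discs lie at about (230,150), (255,157), (280,164) and (305,171). The weight is at (231,117) and the pot at (325,142). Next I measure them in both cameras.

```bash
cat > h.py <<'E'
import numpy as np, cv2
def ray(p,u,v):
    K=p["mtx"]; d=np.array([(u-K[0,2])/K[0,0],(v-K[1,2])/K[1,1]]); s=d.copy()
    for _ in range(30): s=d/(1+p["k1"]*(s@s))
    return np.array([s[0],-s[1],-1.0])
def onplane(p,T,u,v,z):
    r=T[:3,:3]@ray(p,u,v); o=T[:3,3]; return o+r*(z-o[2])/r[2]
def bydepth(p,T,u,v):
    d=np.median(p["depth"][int(v)-2:int(v)+3,int(u)-2:int(u)+3]); return T[:3,3]+T[:3,:3]@(ray(p,u,v)*d)
E
python3 - <<'E'
from workcell import *
from h import *
for n,box in (("top",(200,100,345,215)),("scene",(190,155,365,305))):
    p=vision.read_camera(n); T=np.array(p["T"])
    hsv=cv2.cvtColor(p["pixels"],cv2.COLOR_RGB2HSV)
    m=cv2.inRange(hsv,(18,80,120),(35,255,255))
    k=np.zeros_like(m);x0,y0,x1,y1=box;k[y0:y1,x0:x1]=m[y0:y1,x0:x1]
    N,_,st,c=cv2.connectedComponentsWithStats(k)
    for i in range(1,N):
        if st[i,4]>60: print(n,c[i].round(1),st[i,4],onplane(p,T,*c[i],.158).round(4),bydepth(p,T,*c[i]).round(4))
    for l,z in (("discs",.158),("weight",.16),("pot",.16),("chest",0),("scoop",0),("mortar",0)):
        for t in tip_of(p,l)[:1]: print(n,l,np.round(t["location"],1),round(t["confidence"],2),onplane(p,T,*t["location"],z).round(4))
E
```

```text
top [230.5 116.4] 64 [0.6847 0.052  0.158 ] [0.6777 0.0499 0.1927]
top [229.6 150. ] 313 [0.5871 0.0562 0.158 ] [0.5872 0.0563 0.1576]
top [254.6 157.1] 316 [ 0.5648 -0.0151  0.158 ] [ 0.5647 -0.0151  0.159 ]
top [279.9 164.2] 321 [ 0.543  -0.0869  0.158 ] [ 0.5429 -0.0869  0.1588]
top [305.  171.3] 319 [ 0.5211 -0.1583  0.158 ] [ 0.521  -0.1582  0.1589]
top discs [264.5 158.7] 0.73 [ 0.5597 -0.0432  0.158 ]
top weight [229.4 122.7] 0.59 [0.666  0.0555 0.16  ]
top pot [321.9 141.1] 0.65 [ 0.607  -0.2093  0.16  ]
top chest [264.2 158.6] 0.68 [ 0.5771 -0.044   0.    ]
top scoop [144.8 243.4] 0.86 [0.3122 0.3469 0.    ]
top mortar [146.1 196.6] 0.66 [0.4632 0.3401 0.    ]
scene [310.1 183.3] 293 [0.587  0.0583 0.158 ] [0.5872 0.058  0.1583]
scene [285. 194.] 317 [ 0.565  -0.0132  0.158 ] [ 0.5641 -0.0122  0.1566]
scene [340.5 197.5] 108 [0.6717 0.0702 0.158 ] [0.6841 0.0463 0.1856]
scene [258.5 205.3] 339 [ 0.5428 -0.0852  0.158 ] [ 0.5428 -0.0852  0.158 ]
scene [230.9 217.2] 368 [ 0.5211 -0.1572  0.158 ] [ 0.5217 -0.1577  0.1588]
scene [354.8 293.2] 62 [ 0.848  -0.1285  0.158 ] [ 0.8235 -0.0622  0.05  ]
scene discs [269.7 199.5] 0.78 [ 0.5499 -0.0527  0.158 ]
scene weight [338.4 201.2] 0.61 [0.6761 0.0548 0.16  ]
scene pot [239.1 249.1] 0.84 [ 0.6012 -0.2109  0.16  ]
scene chest [272.3 246.1] 0.86 [ 0.572  -0.0621  0.    ]
scene scoop [293. 132.] 0.63 [0.302  0.3487 0.    ]
scene mortar [330.  154.7] 0.68 [0.4644 0.3397 0.    ]
```

The measurements agree: both cameras match within 2 mm, the spacing is 75 mm and the height 158 mm. The tool's y axis already lies along the disc row. I'll close the fingers and travel at z≈0.23, above everything, towards the leftmost disc D1 (0.587, 0.057).

```bash
python3 -m inch '[[-2,-1.2,0,0,0,0,0],[-3.5,-2.2,0,0,0,0,0],[-3.5,-2.2,0,0,0,0,0],[-3.5,-2.2,0,0,0,0,0],[-3.5,-2.2,0,0,0,0,0]]' 30
```

```text
clock: 1.3
tcp_pos: [0.302, 0.3994, 0.2314]
orientation: [0.0, 0.159, 0.987, 0.0]
wrist_force: [0.7, 1.0, -0.1]
finger_gap: 0.012
```

```bash
python3 -m inch '[[-3.5,-2.2,0,0,0,0,0],[-3.5,-2.2,0,0,0,0,0],[-3.5,-2.2,0,0,0,0,0],[-3.5,-2.2,0,0,0,0,0],[-3.5,-2.2,0,0,0,0,0]]'
```

```text
clock: 1.8
tcp_pos: [0.4337, 0.2398, 0.2316]
orientation: [0.0, 0.159, 0.987, 0.0]
wrist_force: [1.0, 0.4, -0.2]
finger_gap: 0.0003
```

```bash
python3 -m inch '[[-3.5,-2.2,0,0,0,0,0],[-3.5,-2.2,0,0,0,0,0],[-3.5,-2.2,0,0,0,0,0],[-3.5,-2.2,0,0,0,0,0],[-3.5,-2.2,0,0,0,0,0]]'
```

```text
clock: 2.3
tcp_pos: [0.5653, 0.0802, 0.2314]
orientation: [0.0, 0.159, 0.987, 0.0]
wrist_force: [0.7, 1.1, 0.7]
finger_gap: 0.0004
```

```bash
python3 -m inch '[[-2,-1,0,0,0,0,0],[-0.8,-0.5,0,0,0,0,0],[0,0,0,0,0,0,0],[0,0,0,0,0,0,0]]'; python3 - <<'E'
from workcell import *
from h import *
from scipy.spatial.transform import Rotation as R
s=get_state(); q=s["orientation"]; M=R.from_quat([q[1],q[2],q[3],q[0]]).as_matrix()
print(s["tcp_pos"],s["wrist_force"],s["clock"])
for d in ((.587,.0572,.158),(.565,-.0142,.158),(.543,-.086,.158),(.521,-.158,.158)): print((M.T@(np.array(d)-s["tcp_pos"])*100).round(2))
p=vision.read_camera("wrist");C=np.array(p["tool_from_camera"]); W=np.eye(4);W[:3,:3]=M;W[:3,3]=s["tcp_pos"];T=W@C
cv2.imwrite("pics/w1.png",p["pixels"][:,:,::-1])
hsv=cv2.cvtColor(p["pixels"],cv2.COLOR_RGB2HSV); m=cv2.inRange(hsv,(18,80,120),(35,255,255))
N,_,st,c=cv2.connectedComponentsWithStats(m)
for i in range(1,N):
    if st[i,4]>200: print(c[i].round(1),st[i],onplane(p,T,*c[i],.158).round(4))
E
```

```text
clock: 2.7
tcp_pos: [0.5854, 0.0595, 0.2313]
orientation: [-0.0, 0.159, 0.987, 0.0]
wrist_force: [-0.0, -0.2, 0.6]
finger_gap: -0.0001
[0.58541236 0.05949435 0.23126012] [-0.01131451 -0.19135114  0.55908386] 2.7
[-0.23 -0.17  7.33]
[-0.38 -7.64  7.32]
[ -0.55 -15.15   7.32]
[ -0.72 -22.67   7.32]
[382.1 130.1] [  205     0   307   293 44650] [0.5618 0.1755 0.158 ]
[38.7 49.5] [   0    4  131   89 4203] [ 0.4222 -0.056   0.158 ]
[250.8 200.3] [ 218  172   66   60 2971] [0.5848 0.0574 0.158 ]
[164.1 203.7] [ 132  174   65   61 3077] [ 0.5643 -0.0143  0.158 ]
[ 79.1 205.8] [  48  176   64   61 2972] [ 0.5427 -0.0859  0.158 ]
[ 11.6 211.1] [   0  180   29   58 1252] [ 0.5279 -0.1468  0.158 ]
[ 10.4 357.7] [   0  334   34   50 1009] [ 0.6728 -0.245   0.158 ]
```

The wrist camera confirms the discs to about 2 mm. Now the descent on D1.

```bash
python3 -m inch '[[-0.2,-0.2,2,0,0,0,0],[0,0,2,0,0,0,0],[0,0,1.8,0,0,0,0],[0,0,0.8,0,0,0,0],[0,0,0,0,0,0,0]]'
```

```text
clock: 3.25
tcp_pos: [0.5861, 0.0572, 0.1645]
orientation: [-0.001, 0.158, 0.987, -0.0]
wrist_force: [-1.0, 0.5, -0.3]
finger_gap: -0.0002
```

```bash
python3 -m inch '[[0,0,0.2,0,0,0,0],[0,0,0.2,0,0,0,0],[0,0,0.1,0,0,0,0],[0,0,0,0,0,0,0]]'
```

```text
clock: 3.65
tcp_pos: [0.5877, 0.0562, 0.1607]
orientation: [0.0, 0.159, 0.987, 0.0]
wrist_force: [0.1, -0.2, 0.2]
finger_gap: -0.0002
```

```bash
python3 -m inch '[[0,0,0.1,0,0,0,0],[0,0,0.1,0,0,0,0],[0,0,0,0,0,0,0]]'
```

```text
clock: 3.95
tcp_pos: [0.5874, 0.0561, 0.1582]
orientation: [-0.0, 0.159, 0.987, 0.0]
wrist_force: [-0.9, -0.5, 0.5]
finger_gap: 0.0002
```

```bash
python3 -m inch '[[0,0,0.1,0,0,0,0],[0,0,0,0,0,0,0]]'
```

```text
clock: 4.15
tcp_pos: [0.5875, 0.0562, 0.1581]
orientation: [0.0, 0.159, 0.987, 0.0]
wrist_force: [-2.7, -0.1, 5.0]
finger_gap: 0.0002
```

```bash
python3 -m inch '[[0,0,0.1,0,0,0,0],[0,0,0,0,0,0,0]]'
```

```text
clock: 4.35
tcp_pos: [0.5875, 0.0562, 0.1581]
orientation: [0.001, 0.159, 0.987, 0.0]
wrist_force: [-4.5, 0.2, 10.1]
finger_gap: -0.0004
```

D1 is rigid: the force rose to 10 N and the tip stayed at 158.1 mm. On to D2.

```bash
python3 -m inch '[[0,0,-1.2,0,0,0,0],[-0.1,-2.4,0,0,0,0,0],[0,-2.5,0,0,0,0,0],[0,-2.5,0,0,0,0,0],[0,0,0.5,0,0,0,0]]'
```

```text
clock: 4.85
tcp_pos: [0.5652, -0.0167, 0.1643]
orientation: [0.001, 0.161, 0.987, -0.0]
wrist_force: [-0.2, 0.2, -0.0]
finger_gap: 0.0003
```

```bash
python3 -m inch '[[0,0,0.2,0,0,0,0],[0,0,0.1,0,0,0,0],[0,0,0,0,0,0,0]]'
```

```text
clock: 5.15
tcp_pos: [0.5653, -0.0136, 0.1601]
orientation: [-0.0, 0.159, 0.987, 0.0]
wrist_force: [0.2, 0.6, 0.2]
finger_gap: -0.0001
```

```bash
python3 -m inch '[[0,0,0.1,0,0,0,0],[0,0,0.1,0,0,0,0],[0,0,0.1,0,0,0,0],[0,0,0,0,0,0,0]]'
```

```text
clock: 5.55
tcp_pos: [0.5653, -0.0139, 0.1581]
orientation: [0.0, 0.159, 0.987, 0.0]
wrist_force: [-1.6, 0.9, 5.0]
finger_gap: -0.0003
```

```bash
python3 -m inch '[[0,0,0.1,0,0,0,0],[0,0,0,0,0,0,0]]'
```

```text
clock: 5.75
tcp_pos: [0.5654, -0.0139, 0.1581]
orientation: [0.001, 0.159, 0.987, 0.0]
wrist_force: [-4.0, 1.6, 10.0]
finger_gap: 0.0
```

D2 is rigid too: 10 N, still at 158.1 mm. On to D3.

```bash
python3 -m inch '[[0,0,-1.2,0,0,0,0],[-0.2,-2.5,0,0,0,0,0],[0,-2.5,0,0,0,0,0],[0,-2.5,0,0,0,0,0],[0,0,0.5,0,0,0,0]]'
```

```text
clock: 6.25
tcp_pos: [0.5436, -0.0886, 0.1642]
orientation: [0.001, 0.161, 0.987, -0.001]
wrist_force: [0.5, 1.2, -0.0]
finger_gap: 0.0001
```

```bash
python3 -m inch '[[0,0,0.2,0,0,0,0],[0,0,0.1,0,0,0,0],[0,0,0,0,0,0,0]]'
```

```text
clock: 6.55
tcp_pos: [0.5436, -0.0853, 0.1601]
orientation: [-0.0, 0.159, 0.987, 0.0]
wrist_force: [0.4, 0.1, -0.3]
finger_gap: -0.0001
```

```bash
python3 -m inch '[[0,0,0.1,0,0,0,0],[0,0,0.1,0,0,0,0],[0,0,0.1,0,0,0,0],[0,0,0,0,0,0,0]]'
```

```text
clock: 6.95
tcp_pos: [0.5437, -0.0857, 0.1581]
orientation: [0.0, 0.159, 0.987, 0.0]
wrist_force: [-0.4, 1.1, 5.0]
finger_gap: 0.0002
```

```bash
python3 -m inch '[[0,0,0.1,0,0,0,0],[0,0,0,0,0,0,0]]'
```

```text
clock: 7.15
tcp_pos: [0.5437, -0.0858, 0.158]
orientation: [0.001, 0.159, 0.987, 0.0]
wrist_force: [-3.2, 2.0, 10.3]
finger_gap: -0.0003
```

D3 is rigid as well, so D4 should be the catch. I'll feel it first in the same way.

```bash
python3 -m inch '[[0,0,-1.2,0,0,0,0],[-0.2,-2.5,0,0,0,0,0],[0,-2.5,0,0,0,0,0],[0,-2.5,0,0,0,0,0],[0,0,0.5,0,0,0,0]]'
```

```text
clock: 7.65
tcp_pos: [0.522, -0.1606, 0.1643]
orientation: [0.001, 0.161, 0.987, -0.001]
wrist_force: [0.3, 0.8, -0.4]
finger_gap: 0.0004
```

```bash
python3 -m inch '[[0,0,0.2,0,0,0,0],[0,0,0.1,0,0,0,0],[0,0,0,0,0,0,0]]'
```

```text
clock: 7.95
tcp_pos: [0.5219, -0.1571, 0.1601]
orientation: [-0.0, 0.159, 0.987, 0.0]
wrist_force: [0.5, -0.5, 0.1]
finger_gap: 0.0
```

```bash
python3 -m inch '[[0,0,0.1,0,0,0,0],[0,0,0.1,0,0,0,0],[0,0,0.1,0,0,0,0],[0,0,0,0,0,0,0]]'
```

```text
clock: 8.35
tcp_pos: [0.522, -0.1576, 0.1575]
orientation: [0.0, 0.159, 0.987, 0.0]
wrist_force: [0.0, 0.8, 1.7]
finger_gap: -0.0002
```

```bash
python3 -m inch '[[0,0,0.1,0,0,0,0],[0,0,0,0,0,0,0]]'
```

```text
clock: 8.55
tcp_pos: [0.522, -0.1577, 0.1565]
orientation: [0.0, 0.159, 0.987, 0.0]
wrist_force: [0.3, 3.1, 3.8]
finger_gap: 0.0001
```

D4 gives: the tip has sunk to 156.5 mm at under 4 N. Pressing it in.

```bash
python3 -m inch '[[0,0,0.2,0,0,0,0],[0,0,0.2,0,0,0,0],[0,0,0.1,0,0,0,0],[0,0,0.1,0,0,0,0],[0,0,0,0,0,0,0]]'
```

```text
clock: 9.05
tcp_pos: [0.522, -0.1579, 0.1503]
orientation: [0.0, 0.159, 0.987, 0.0]
wrist_force: [0.0, 4.8, 5.3]
finger_gap: 0.0
```

```bash
python3 -m inch '[[0,0,0,0,0,0,0],[0,0,0,0,0,0,0],[0,0,0,0,0,0,0],[0,0,0,0,0,0,0],[0,0,0,0,0,0,0]]'; python3 - <<'E'
from workcell import *
import cv2
for n in ("top","scene"):
    p=vision.read_camera(n); cv2.imwrite(f"pics/{n}1.png",p["pixels"][:,:,::-1])
E
```

```text
clock: 9.55
tcp_pos: [0.522, -0.158, 0.1504]
orientation: [0.0, 0.159, 0.987, 0.0]
wrist_force: [1.1, 4.0, 4.3]
finger_gap: -0.0001
```

View pics/top1.png

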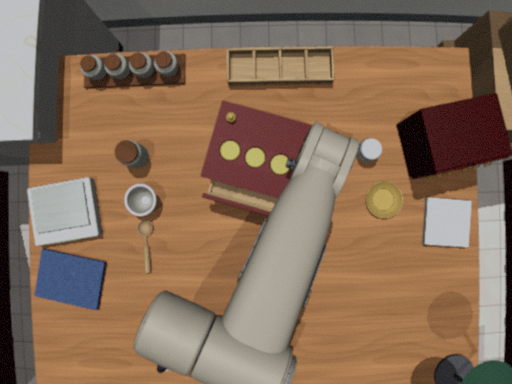

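View pics/scene1.png

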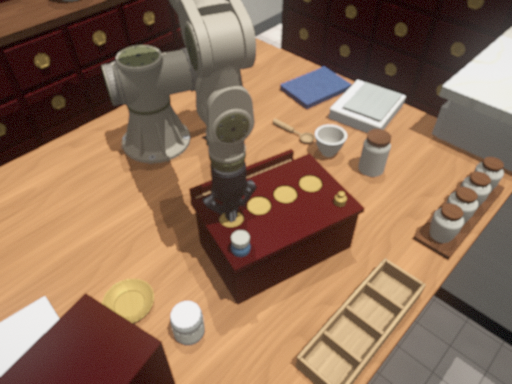

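The drawer is out: its front edge runs from (205,195) to (270,212) in the top view, with the open box behind it. The scene view agrees. The pot at (240,242) and the weight at (341,198) have not moved. I'll lift straight up and clear.

```bash
python3 -m inch '[[0,0,-0.5,0,0,0,0],[0,0,-1.5,0,0,0,0],[0,0,-3,0,0,0,0],[0,0,-3,0,0,0,0],[0,0,-3,0,0,0,0]]'
```

```text
clock: 10.15
tcp_pos: [0.5207, -0.1588, 0.2607]
orientation: [-0.001, 0.16, 0.987, -0.001]
wrist_force: [-0.1, -0.7, 0.6]
finger_gap: -0.0004
```

```bash
python3 -m inch '[[2,4,-1,0,0,0,0],[0,4,0,0,0,0,0],[0,4,0,0,0,0,0],[0,4,0,0,0,0,0],[0,4,0,0,0,0,0]]'
```

```text
clock: 10.65
tcp_pos: [0.5655, 0.0385, 0.2699]
orientation: [-0.001, 0.16, 0.987, -0.001]
wrist_force: [0.8, -0.4, -0.0]
finger_gap: 0.0
```

```bash
python3 -m inch '[[0,4,0,0,0,0,0],[0,4,0,0,0,0,0],[0,4,0,0,0,0,0],[0,4,0,0,0,0,0],[0,4,0,0,0,0,0]]'
```

```text
clock: 11.15
tcp_pos: [0.6288, 0.2283, 0.2695]
orientation: [-0.0, 0.16, 0.987, -0.001]
wrist_force: [0.7, -0.6, -0.0]
finger_gap: -0.0001
```

```bash
python3 -m inch '[[0,0,0,0,0,0,0],[0,0,0,0,0,0,0],[0,0,0,0,0,0,0]]'; python3 - <<'E'
from workcell import *
from h import *
for n in ("top","scene"):
    p=vision.read_camera(n); T=np.array(p["T"]); cv2.imwrite(f"pics/{n}2.png",p["pixels"][:,:,::-1])
    c={"top":(305,171.3),"scene":(230.9,217.2)}[n]; print(n,"D4 height",bydepth(p,T,*c).round(4))
    for l,z in (("drawer_front",.13),("weight",.16),("pot",.16),("mortar",0),("scoop",0)):
        for t in tip_of(p,l)[:1]: print(l,t["confidence"],onplane(p,T,*t["location"],z).round(3))
E
```

```text
clock: 11.45
tcp_pos: [0.6283, 0.2267, 0.2698]
orientation: [-0.0, 0.16, 0.987, -0.001]
wrist_force: [0.8, -0.9, -0.8]
finger_gap: 0.0
top D4 height [ 0.521  -0.1583  0.1583]
drawer_front 0.91 [ 0.406 -0.     0.13 ]
weight 0.46 [0.669 0.048 0.16 ]
pot 0.7 [ 0.557 -0.052  0.16 ]
scene D4 height [ 0.5215 -0.1574  0.1586]
drawer_front 0.96 [ 0.416 -0.012  0.13 ]
weight 0.55 [0.683 0.05  0.16 ]
pot 0.74 [ 0.597 -0.195  0.16 ]
mortar 0.59 [0.452 0.346 0.   ]
scoop 0.7 [0.298 0.346 0.   ]
```

View pics/top2.png

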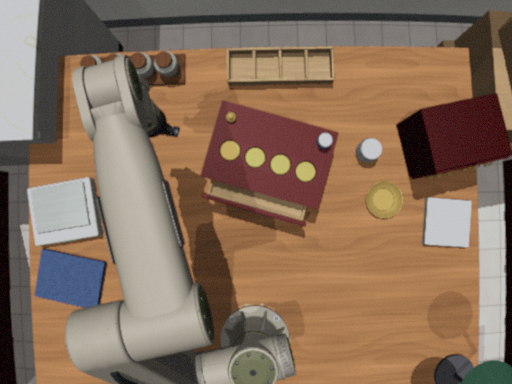

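View pics/scene2.png

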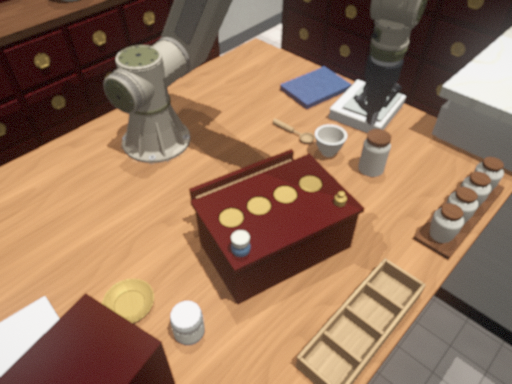

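The drawer stands out across its full width, from (205,195) to (305,222) in the top view, and all four discs are level. The pot, weight, mortar, jar, pan, tin and scoop sit at the same pixels as at the start. The arm is in free air.

```bash
python3 -c "
from workcell import *
print(workorder.hand_in())"
```

```text
the job is handed in; nothing more can be done
None
```

The hidden drawer is open, the catch has been let go, and the job was handed in at about 12 s of the 48 s allowed. The hand-in reports no verdict.

- **Finding the catch:** I felt the discs from left to right as the robot sees them, with closed fingertips. The first three were rigid, holding at 158.1 mm under about 10 N. The fourth, on the robot's right, gave at 2–4 N, so I pressed it in about 7.5 mm with about 5 N and the drawer sprang out.
- **Last checks:** The drawer front measures about 60 mm out, averaged over both cameras. The catch disc is back at 158.3–158.6 mm. The wrist force is near zero, with the arm about 0.27 m up and clear of everything. In the before and after pictures the bystanders stand where they started.
- **Disagreements:** In the last check, the top view's low-confidence pot reading put it at (0.557, -0.052). The pictures and the other camera show it unmoved, so I took that reading as a false detection. The top view returned no reading for the mortar and scoop in that check. In the scene view the mortar read 14 mm from its first reading, which I put down to network noise because its pixels are the same in the pictures.

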